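# Line up the clamp screw and lock it with its pin

## Task

Crank the clamp screw on the leak-test fixture clockwise, down through its whole turns, until its cross hole lines up in height and direction with the hole in the fixed lug. Then take the red-headed locking pin out of its pocket, lay it on its side on the deck of the green tipping block (stood on the low yellow ledge and pushed high, it tips over the step) and let go of it; take it again across its head and push it through the lug and the screw until its head is home against the lug, and let go. Leave the blue gauge in its pocket and do not shove the bottle or the black cap about.

Things in the scene. Friction and masses are not known exactly. Their poses are not given: they have to be found in the camera images.
- fixture: Fixed aluminium base plate 150 x 130 x 12 mm with a black cover, the vertical clamp screw and, on its -y side, an upright lug. Origin: on the screw's axis at bench height; z up. Lug: 40 mm wide in x, 93 mm high, y = -42 (outer face) to -30 mm. The pin goes in along +y. Before the lug nothing is over 18 mm high. Pin home: its head's centre at y = -64.5 mm, z 69 to 76 mm (it sags a little).
- lug_hole (a point): Centre of the lug hole's outer mouth, 75 mm above the bench; round hole 12 mm in diameter with a small chamfer; its axis is the fixture's y axis; axes parallel to the fixture's.
- crank (a joint): Screw angle, rad, growing clockwise from above. 0 = cross hole (13 mm, along the yellow arm, through a 36 mm square hub) lined up with the lug hole in height and direction, the arm pointing along the fixture's +y, away from the lug. Starts 1.2 to 1.9 turns negative. Sinks 8 mm a turn, so one turn early the hole is too high. No stop at 0 (runs on 2 rad). Friction 0.1 N m; stays where left.
- crank_grip (a point): Middle of the upright black crank handle, a freely spinning round grip 18 mm in diameter, 55 mm tall, on the yellow arm 55 mm from the screw's axis. 131.5 mm above the bench at joint 0 and 8 mm higher per turn before it; the arm's top is 28.5 mm below it. At joint value q it lies at fixture x = 55 sin q, y = 55 cos q (mm). Its own x, y axes spin and mean nothing.
- tip_block: Fixed green block with a yellow ledge, 90 mm wide in x. Origin at bench height below the middle of its step. Low ledge: top 6 mm above the bench, y = -55 to 0 mm; at y = 0 a step 6 mm up to the deck: top 12 mm above the bench, y = 0 to 125 mm. A pin stood on the ledge close to the step and pushed high towards +y tips over the step and lies flat on the deck, shank to +y.
- holder: Fixed grey pocket block 140 x 60 x 24 mm, origin at the centre of its underside; two square pockets 34 x 34 mm, 18 mm deep (floor 6 mm above the bench), at x = -35 and +35 mm. One holds the locking pin, the other the gauge; which is which varies.
- pin_head (a point): Centre of the locking pin's red head, 30 x 30 mm and 45 mm along z. z runs from the head's flat end to the steel shank, which starts 22.5 mm from here: 8 mm in diameter, 70 mm long, its last 10 mm tapered to 3 mm. Starts upright in a pocket, shank up (tip 121 mm above the bench). About 140 g, balanced 11 mm from here towards the shank; on its side it rests flat on the head.
- pin: The whole locking pin; origin at the middle of the head's flat end, 22.5 mm behind point pin_head; z along the shank.
- gauge: Blue-headed gauge in the other pocket: same head, thicker and shorter shank (18 mm x 40 mm). Stays in its pocket. Origin at the middle of its flat underside.
- oil_bottle: White bottle with a red cap, 52 mm in diameter, 130 mm tall, standing on the bench; origin at the centre of its underside. Bystander.
- moulded_cap: Black moulded cap 60 x 45 x 36 mm on the bench; origin at the centre of its underside. Bystander.

How it is judged:
By the outcome, as a careful person would: the job done as asked, in the order asked, and still so for the second after the job is handed in, with the robot touching nothing.
It also fails if it takes over 72 s, if anything falls off the work surface, if the arm or the gripper's body presses on something with over 40 N, if the wrist force passes 120 N, or if a joint passes its speed limit or range.

## Robot

A 6-joint arm with a two-finger parallel gripper is mounted at the origin on the work surface. World frame = base frame: x ahead of the robot, y to its left, z up, the work surface at z = 0. Lengths are in m, angles in rad, forces in N, time in s.
With the tool pointing down it reaches from about 0.275 to 0.825 m from the base axis. Payload 4.9 kg.
Tool frame: the origin (TCP) lies midway between the tips of the shut fingers; the grasp point (between the pads) lies 19 mm behind it (bot.grip_depth is the distance from the TCP to the grasp point, in m); z points along the fingers, y is the line along which they close (so a half turn about z gives the same grasp; the last joint's range is limited). The gripper opens to 85 mm and grips with 20 to 120 N. Pads are 22 mm wide; open, the fingers measure 114 mm over their backs; the gripper's body (76 mm by 85 mm) begins 54 mm behind the grasp point. The pads swing forward as they close: fully open they stand 13 mm farther back than shut.
Start: joints at [1.054, 0.326, -0.193, 1.052, 0, 1.437], TCP at [0.205, 0.51, 0.231] pointing down, gripper open.
Joint ranges: [-2.65, 2.65], [-0.97, 1.79], [-1.3, 1.35], [-1.93, 2.1], [-1.47, 1.37], [-3.14, 3.14]. Speed limits (rad/s): [2.57, 2.57, 3.14, 3.14, 3.14, 3.14].

## Interface

Orientations are given as a unit quaternion [w, x, y, z].
In Python, from cell import bot gives the robot as it stands. Calls block until the motion is done:
- bot.move_pose(position, orientation): joint-space move of the TCP to a pose.
- bot.move_linear(position, speed=0.15, rotation=None, until_force=None): straight line of the TCP; rotation=None keeps the orientation; speed is the mean speed in m/s. With until_force (N) it stops when the force on the tool has changed by that much, and returns True; else False.
- bot.goto_joints(angles): joint-space move.
- bot.set_gripper(opening, grasp_force=None): opening from 0.0 (shut) to 1.0 (fully open); grasp_force is the grip in N (None keeps the last); returns when the fingers have stopped.
- bot.wait(seconds).
- bot.solve_ik(position, orientation): joint angles nearest the present ones, or None.
- bot.camera(name): name is "scene" or "top" or "wrist"; returns the picture (400x640x3 uint8, red, green, blue); there is no depth.
- bot.calibration(name): a dict with "mtx" (3x3 intrinsics, pixels), "extrinsics" (4x4, takes a point from world to camera coordinates); the wrist camera has in their place "hand_eye" (4x4, takes a point from camera to tool coordinates, whose origin is the TCP and whose axes are the flange's). Camera axes: x right, y down, z forward; pixel columns grow to the right and rows downward; lengths in m; the calibration is good to about 2 mm. A picture is of the moment at which its call begins: read the wrist's pose just before it. calibration takes no time and is no camera call.
A pose or a line that the arm cannot do raises bot.PlanningError and nothing moves.
- bot.close_job(): hands the job in; it is judged then, once.
Trained networks look in the newest picture that a camera, given by its name, has taken for a name from the list of things; names that differ only in an ending like _2 or _b are one class to them, and where a whole thing is asked for, a point or a joint stands for the part that bears it (a point fixed in the world has none). Each returns a list of dicts, best first, with "confidence" (0 to 1); they miss things now and then, are a little off and sometimes report something else, mostly with a low value. They report only what shows in the picture. A call takes as long as a camera call.
- bot.search_frame(camera, thing): "bbox" ([left, top, width, height] in pixels, round what is visible of it).
Readings, each from a call of its own:
- bot.read_clock(): time.
- bot.read_joint_positions(): joint angles.
- bot.read_joint_vel(): joint speeds.
- bot.read_joint_efforts(): joint torques, N m.
- bot.read_position(): TCP position.
- bot.read_tool_rot(): TCP orientation.
- bot.read_ft_force(): force on the tool from outside, world axes, zero at the start.
- bot.read_moment(): the same for the moment, N m.
- bot.read_gripper_width(): opening from 0.0 (shut) to 1.0 (fully open).
- bot.read_finger_force(): force on a finger pad.
Only numpy, scipy, OpenCV 4.12 (cv2) and the standard library are available. Lean on these libraries where they do the work, as an engineer would, in place of code of your own. Each camera call takes 0.05 s, during which the arm holds its last target. There are 200 camera calls.

## Working session

There is one attempt and no reset: what is moved stays moved. The work goes in short steps, each a Python script; the robot and the scene stay as the last script left them, time stands still between calls to the robot, and variables do not carry over. Pictures are saved under pics/ and viewed, at most 11 in all, crops included, and the job is handed in when it is done.

```bash
ls; mkdir -p pics; python3 - <<'E'
from cell import bot
import cv2,numpy as np
a=bot.camera("scene");b=bot.camera("top")
cv2.imwrite("pics/s0.png",a[:,:,::-1]);cv2.imwrite("pics/t0.png",b[:,:,::-1])
for c in("scene","top"):
    k=bot.calibration(c);print(c,k["mtx"].round(1).tolist(),k["extrinsics"].round(3).tolist())
    for t in("fixture","crank_grip","tip_block","holder","pin_head","gauge","oil_bottle","moulded_cap"):
        print(t,[(d["bbox"],round(d["confidence"],2)) for d in bot.search_frame(c,t)[:2]])
print(bot.calibration("wrist"))
print(bot.read_clock(),bot.read_tool_rot(),bot.grip_depth)
E
```

```text
pics
scene [[476.1, 0.0, 317.0], [0.0, 476.1, 202.0], [0.0, 0.0, 1.0]] [[-0.005, 1.0, 0.006, 0.061], [0.854, 0.008, -0.521, -0.449], [-0.521, 0.002, -0.854, 1.479], [0.0, 0.0, 0.0, 1.0]]
fixture [([381.6, 178.7, 62.9, 60.1], 0.95)]
crank_grip [([433.5, 183.5, 13.3, 18.7], 0.53), ([210.2, 151.7, 12.2, 29.0], 0.47)]
tip_block [([248.9, 190.7, 81.8, 47.0], 0.89)]
holder [([194.5, 164.8, 37.1, 50.8], 0.97)]
pin_head [([206.7, 149.8, 12.9, 31.0], 0.59)]
gauge [([199.4, 180.5, 16.2, 25.4], 0.72)]
oil_bottle [([204.3, 229.2, 25.9, 38.4], 0.89)]
moulded_cap [([340.7, 265.8, 18.0, 32.9], 0.8)]
top [[502.9, 0.0, 313.3], [0.0, 502.9, 197.2], [0.0, 0.0, 1.0]] [[0.001, -1.0, -0.001, -0.029], [-0.991, -0.001, -0.132, 0.605], [0.132, 0.002, -0.991, 1.38], [0.0, 0.0, 0.0, 1.0]]
fixture [([210.9, 187.9, 58.1, 60.9], 0.66)]
crank_grip [([219.0, 196.6, 6.0, 6.1], 0.44)]
tip_block [([313.5, 188.6, 67.0, 50.3], 0.94)]
holder [([401.4, 211.5, 27.5, 54.1], 0.57)]
pin_head [([408.7, 246.0, 15.9, 12.0], 0.46)]
gauge [([210.9, 189.1, 60.2, 62.9], 0.73), ([415.2, 220.7, 13.0, 10.0], 0.45)]
oil_bottle [([392.2, 155.3, 20.5, 22.4], 0.66), ([210.6, 189.2, 58.3, 61.0], 0.43)]
moulded_cap [([290.3, 139.2, 16.9, 21.3], 0.78)]
{'mtx': array([[312.08333841,   0.        , 318.46099965],
       [  0.        , 312.08333841, 202.29187346],
       [  0.        ,   0.        ,   1.        ]]), 'hand_eye': array([[-4.86760244e-04, -9.63152085e-01, -2.68956919e-01,
         6.80560996e-02],
       [ 9.99999873e-01, -5.04927648e-04, -1.62875517e-06,
         1.43121938e-03],
       [-1.34235046e-04, -2.68956886e-01,  9.63152208e-01,
        -1.43100230e-01],
       [ 0.00000000e+00,  0.00000000e+00,  0.00000000e+00,
         1.00000000e+00]])}
0.9 [ 6.55443562e-06  1.90233193e-01  9.81738933e-01 -3.36618872e-06] 0.0187
```

```bash
python3 - <<'E'
import cv2,numpy as np
a=cv2.imread("pics/s0.png")[120:310,180:460];b=cv2.imread("pics/t0.png")[125:285,195:445]
a=cv2.resize(a,(800,543),interpolation=cv2.INTER_CUBIC);b=cv2.resize(b,(800,512),interpolation=cv2.INTER_CUBIC)
cv2.imwrite("pics/s1.png",a);cv2.imwrite("pics/t1.png",b)
E
```

```text
(no output)
```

View pics/s1.png

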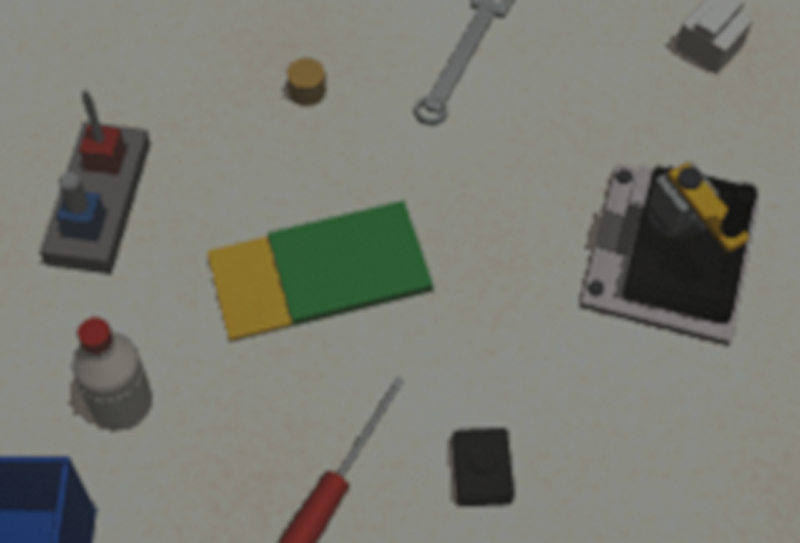

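View pics/t1.png

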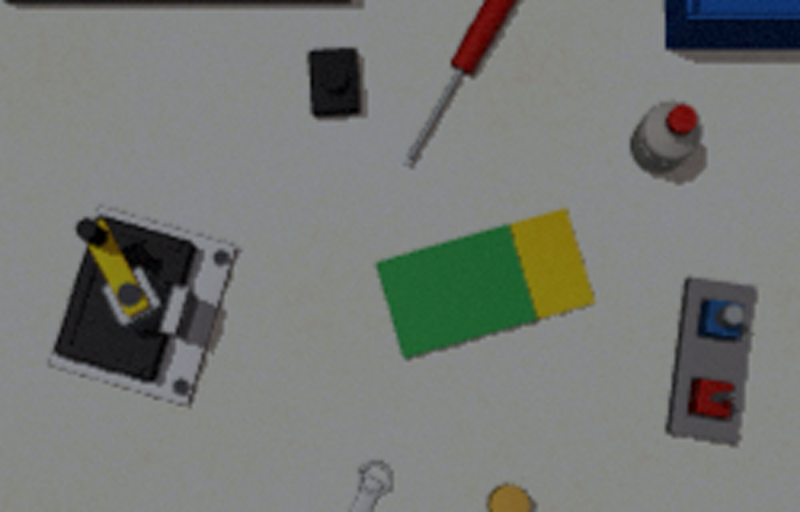

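```bash
cat > h.py <<'E'
from cell import bot
import cv2,numpy as np
from scipy.spatial.transform import Rotation as R
def cam(name,p=None,q=None):
    """returns K, world->cam 4x4"""
    k=bot.calibration(name)
    if name!="wrist": return k["mtx"],k["extrinsics"]
    T=np.eye(4);T[:3,:3]=R.from_quat(np.roll(q,-1)).as_matrix();T[:3,3]=p
    return k["mtx"],np.linalg.inv(T@k["hand_eye"])
def back(K,E,uv,z):
    d=E[:3,:3].T@np.linalg.solve(K,[uv[0],uv[1],1.]);o=-E[:3,:3].T@E[:3,3]
    return o+d*(z-o[2])/d[2]
def proj(K,E,P):
    c=np.atleast_2d(P)@E[:3,:3].T+E[:3,3];c=c@K.T;return c[:,:2]/c[:,2:]
def down(yaw):
    """tool pointing down, tool y (closing line) at world angle yaw"""
    y=np.array([np.cos(yaw),np.sin(yaw),0]);z=np.array([0,0,-1.])
    return quat(np.column_stack([np.cross(y,z),y,z]))
def quat(M): return np.roll(R.from_matrix(M).as_quat(),1)
def look(fn):
    p,q=bot.read_position(),bot.read_tool_rot();im=bot.camera("wrist")
    cv2.imwrite("pics/"+fn+".png",im[:,:,::-1]);np.savez("pics/"+fn+".npz",p=p,q=q)
    return im,cam("wrist",p,q)
def load(fn):
    d=np.load("pics/"+fn+".npz");return cv2.imread("pics/"+fn+".png"),cam("wrist",d["p"],d["q"])
E
python3 - <<'E'
from h import *
K,E=cam("top");f=lambda x,y,z:back(K,E,(195+(x+.5)/3.2-.5,125+(y+.5)/3.2-.5),z)[:3]
def show(n,pts,z):
    P=np.array([f(x,y,z) for x,y in pts]);print(n,P[:,:2].round(3).tolist(),"c",P.mean(0).round(4)[:2]);return P
s=lambda P:print("  sides",[round(float(np.linalg.norm(P[i]-P[i-1])),3) for i in range(len(P))],[round(float(np.degrees(np.arctan2(*(P[i]-P[i-1])[[1,0]]))),1) for i in range(len(P))])
s(show("fix",[(98,205),(238,248),(190,405),(50,362)],.012))
show("screw",[(130,293)],.118); show("grip",[(92,232)],.17)
s(show("deck",[(377,263),(511,226),(538,320),(406,358)],.012))
s(show("ledge",[(511,226),(568,209),(594,302),(538,320)],.006))
s(show("hold",[(686,278),(757,287),(738,444),(667,434)],.024))
show("pinhead",[(711,398)],.051); show("cap",[(334,85)],.036);show("bottle",[(683,119)],.13)
E
```

```text
fix [[0.633, 0.226], [0.595, 0.099], [0.454, 0.14], [0.492, 0.266]] c [0.5435 0.1829]
  sides [0.147, 0.133, 0.146, 0.131] [-15.5, -107.1, 163.8, 73.2]
screw [[0.544, 0.179]] c [0.5437 0.179 ]
grip [[0.588, 0.202]] c [0.5878 0.2024]
deck [[0.581, -0.026], [0.615, -0.146], [0.53, -0.17], [0.496, -0.052]] c [ 0.5554 -0.0983]
  sides [0.089, 0.125, 0.088, 0.123] [17.0, -74.4, -164.6, 106.1]
ledge [[0.616, -0.147], [0.631, -0.199], [0.547, -0.221], [0.53, -0.17]] c [ 0.5809 -0.184 ]
  sides [0.088, 0.054, 0.087, 0.053] [15.4, -73.2, -165.3, 107.8]
hold [[0.567, -0.3], [0.559, -0.363], [0.42, -0.343], [0.429, -0.28]] c [ 0.4935 -0.3217]
  sides [0.139, 0.063, 0.14, 0.063] [-8.3, -97.2, 171.5, 82.1]
pinhead [[0.46, -0.314]] c [ 0.4595 -0.3144]
cap [[0.739, 0.013]] c [0.7388 0.0131]
bottle [[0.689, -0.281]] c [ 0.6887 -0.281 ]
```

```bash
python3 - <<'E'
from h import *
F=np.array([.5437,.181]);rad=np.radians
Rf=lambda a,v:np.array([[np.cos(a),-np.sin(a)],[np.sin(a),np.cos(a)]])@v
fa,ba,ha=rad(-16.6),rad(16),rad(-8.4)
S=np.array([.573,-.158])
pts={"over":(F,.26,fa),"crank-":(F+Rf(fa,[0,-.055]),.115,fa),"crank+":(F+Rf(fa,[0.055,0]),.12,fa),"pin":([.46,-.316],.062,ha+np.pi/2),"ledge":(S+Rf(ba,[0,-.018]),.062,ba),"deck":(S+Rf(ba,[0,.02]),.013,ba),"ins":(F+Rf(fa,[0,-.15]),.06,fa),"home":(F+Rf(fa,[0,-.0645]),.06,fa)}
for n,(p,z,a) in pts.items():
    for k in(0,np.pi):
        j=bot.solve_ik([*p,z],down(a+k));print(n,int(k>0),None if j is None else np.round(j,2))
k=np.pi
bot.move_pose([*F,.26],down(fa+k)) 
im,_=look("w1");print(bot.read_clock())
bot.move_pose([*(F+Rf(fa,[0,.055])),.26],down(fa+k));look("w2");print(bot.read_clock())
E
```

```text
over 0 [ 0.19  0.35 -0.08  1.14  0.    2.05]
over 1 [ 0.19  0.35 -0.08  1.14  0.   -1.09]
crank- 0 [ 0.1   0.42 -0.37  0.78  0.    1.96]
crank- 1 [ 0.1   0.42 -0.37  0.78  0.   -1.18]
crank+ 0 [ 0.15  0.54 -0.16  0.87  0.    2.01]
crank+ 1 [ 0.15  0.54 -0.16  0.87  0.   -1.13]
pin 0 [-0.73  0.51 -0.39  0.67  0.   -0.59]
pin 1 [-0.73  0.51 -0.39  0.67  0.    2.55]
ledge 0 [-0.42  0.58 -0.26  0.73  0.    0.87]
ledge 1 [-0.42  0.58 -0.26  0.73  0.   -2.27]
deck 0 [-0.37  0.61 -0.35  0.6   0.    0.93]
deck 1 [-0.37  0.61 -0.35  0.6   0.   -2.22]
ins 0 [-0.07  0.43 -0.54  0.6   0.    1.79]
ins 1 [-0.07  0.43 -0.54  0.6   0.   -1.35]
home 0 [ 0.09  0.48 -0.44  0.64  0.    1.95]
home 1 [ 0.09  0.48 -0.44  0.64  0.   -1.2 ]
3.1083
3.4917
```

View pics/w1.png

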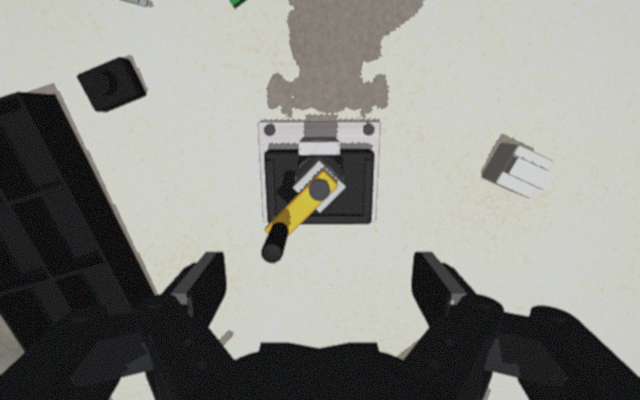

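```bash
python3 - <<'E'
import cv2
a=[cv2.resize(cv2.imread(f"pics/w{i}.png")[y:y+165,245:395],(400,440),interpolation=cv2.INTER_CUBIC) for i,y in((1,110),(2,60))]
cv2.imwrite("pics/w12.png",cv2.hconcat(a))
E
```

```text
(no output)
```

View pics/w12.png

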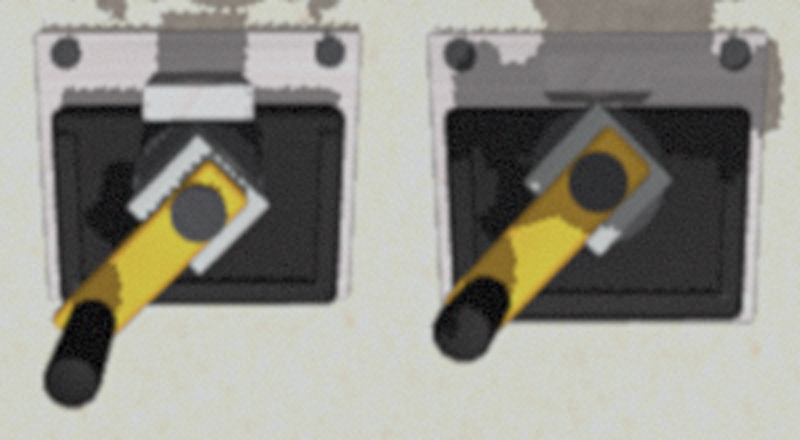

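```bash
python3 - <<'E'
from h import *
s=8/3
def f(fn,x,y,z):
    _,(K,E)=load(fn);oy=110 if fn=="w1" else 60;x-=400*(fn=="w2")
    return back(K,E,(245+(x+.5)/s-.5,oy+(y+.5)/s-.5),z)
for n,a in {"w1":[("lugtop",(198,104),.093),("lugL",(144,104),.093),("lugR",(252,104),.093),("nut",(199,213),.122),("grip",(72,382),.174),("sL",(65,53),.018),("sR",(330,51),.018)],
 "w2":[("nut",(598,182),.122),("grip",(463,333),.174),("sL",(459,54),.018),("sR",(735,54),.018)]}.items():
    for m,(x,y),z in a: print(n,m,f(n,x,y,z).round(4)[:2])
E
```

```text
w1 lugtop [0.5332 0.1481]
w1 lugL [0.5523 0.1425]
w1 lugR [0.5141 0.1538]
w1 nut [0.5428 0.1813]
w1 grip [0.5906 0.2084]
w1 sL [0.5863 0.1166]
w1 sR [0.4715 0.1499]
w2 nut [0.5431 0.1817]
w2 grip [0.5907 0.2087]
w2 sL [0.5865 0.1168]
w2 sR [0.472  0.1507]
```

```bash
cat >> h.py <<'E'
rot=lambda a,v:np.array([[np.cos(a),-np.sin(a)],[np.sin(a),np.cos(a)]])@np.array(v)
FA=np.radians(-16.3);C=np.array([.5431,.182])
def gripxy(q,c=C): return c+rot(FA,[.055*np.sin(q),.055*np.cos(q)])
def gripz(q): return .1315-.008*q/(2*np.pi)-.019
E
python3 - <<'E'
from h import *
Q=down(FA+np.pi);q0=np.radians(-675.5)
P=lambda q:[*gripxy(q),gripz(q)]
p=P(q0)
bot.move_pose([p[0],p[1],p[2]+.07],Q);bot.move_linear(p,speed=.1)
bot.set_gripper(0.0,50);print("w",bot.read_gripper_width(),bot.read_ft_force().round(1),bot.read_clock())
n=19
for i,q in enumerate(np.linspace(q0,-2*np.pi,n+1)[1:]):
    bot.move_linear(P(q),speed=.12);f=bot.read_ft_force();
    print(round(np.degrees(q)),rot(-FA,f[:2]).round(1),f[2].round(1),(rot(-FA,bot.read_position()[:2]-gripxy(q))*1e3).round(1))
    if np.linalg.norm(f)>60: print("STOP");break
print(bot.read_clock(),bot.read_gripper_width())
E
```

```text
w 0.19799418413078726 [-0.3 -0.   1.9] 5.375
-659 [-0.1 -1.1] 2.7 [ 0.7 -0.9]
-642 [-0.4 -2. ] 2.7 [ 0.3 -0.8]
-626 [-0.1 -4. ] 3.6 [ 0.1 -0.7]
-609 [ 1.8 -1.5] 4.1 [-0.1 -0.5]
-592 [ 0.2 -3. ] 4.9 [-0.2 -0.4]
-576 [ 0.3 -2.1] 5.0 [-0.5 -0.4]
-559 [-1.7 -2.3] 5.9 [-0.9 -0.4]
-543 [-2.6 -3.4] 7.5 [-1.4 -0.2]
-526 [-2.7 -1.5] 7.0 [-1.7  0.3]
-509 [-2.1  0.4] 7.5 [-1.6  0.7]
-493 [-2.4  0.4] 6.3 [-1.2  1. ]
-476 [-2.   1.7] 5.9 [-0.7  1. ]
-460 [-1.3  1.7] 5.8 [-0.3  1. ]
-443 [-1.   1.7] 5.4 [0.1 0.9]
-426 [-0.4  2.5] 5.3 [0.4 0.8]
-410 [0.7 2. ] 4.9 [0.5 0.6]
-393 [1.2 2.6] 3.8 [0.7 0.3]
-377 [1.6 2.2] 4.5 [0.8 0.1]
-360 [1.6 1.7] 5.2 [ 0.8 -0.1]
10.7583 0.19739813987201282
```

```bash
python3 - <<'E'
from h import *
P=lambda q:[*gripxy(q),gripz(q)]
X=[]
for i,q in enumerate(np.linspace(-2*np.pi,0,22)[1:]):
    bot.move_linear(P(q),speed=.14);f=bot.read_ft_force();X.append(bot.read_position())
    if np.linalg.norm(f)>60: print("STOP");break
bot.wait(.3);p=bot.read_position();f=bot.read_ft_force()
print((rot(-FA,p[:2]-gripxy(0))*1e3).round(2),p[2]-gripz(0),rot(-FA,f[:2]).round(1),f[2])
X=np.array(X);A=np.c_[2*X[:,:2],np.ones(len(X))];s=np.linalg.lstsq(A,(X[:,:2]**2).sum(1),rcond=None)[0]
print("centre",s[:2],"r",np.sqrt(s[2]+s[:2]@s[:2]),bot.read_clock())
E
```

```text
[ 0.52 -0.16] 0.00020947237652613193 [2.5 1.9] 4.478043577184253
centre [0.54292295 0.18173514] r 0.0551503324028499 16.6583
```

```bash
python3 - <<'E'
from h import *
bot.set_gripper(1.0);p=bot.read_position();bot.move_linear([p[0],p[1],.22],speed=.25)
look("c0") if 0 else None
b=np.radians(16);S=np.array([.573,-.158])
bot.move_pose([*(S+rot(b,[0,.0])),.22],down(b+np.pi));look("b1")
bot.move_pose([.46,-.316,.22],down(np.radians(81.6)));look("p1");print(bot.read_clock(),[(x["bbox"],x["confidence"]) for x in bot.search_frame("wrist","pin_head")])
a=cv2.imread("pics/b1.png")[0:330,130:510];c=cv2.imread("pics/p1.png")[0:330,130:510]
cv2.imwrite("pics/bp.png",cv2.resize(cv2.hconcat([a,c]),(800,347)))
E
```

```text
20.9333 [([303.5, 224.1, 29.4, 46.9], 0.48)]
```

View pics/bp.png

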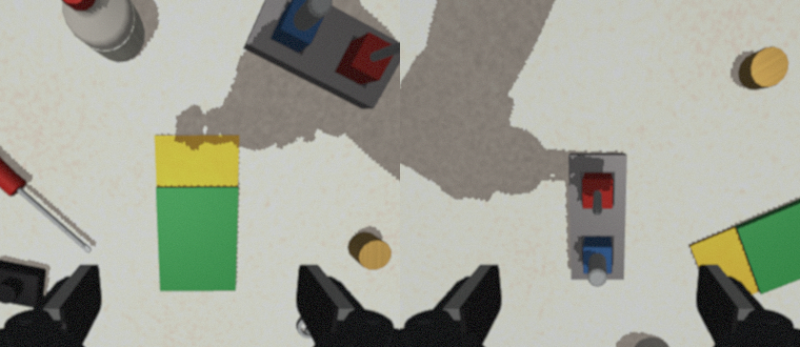

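```bash
python3 - <<'E'
from h import *
im,(K,E)=load("b1");h=cv2.cvtColor(im,cv2.COLOR_BGR2HSV)
for n,lo,hi,z in(("deck",45,80,.012),("ledge",18,33,.006)):
    m=cv2.inRange(h,(lo,110,40),(hi,255,255));m=cv2.morphologyEx(m,cv2.MORPH_OPEN,np.ones((3,3)))
    k,l,s,c=cv2.connectedComponentsWithStats(m);j=[i for i in range(1,k) if abs(c[i][0]-317)<40 and s[i][4]>500]
    ys,xs=np.where(np.isin(l,j));P=np.array([back(K,E,(x,y),z)[:2] for x,y in zip(xs,ys)],dtype=np.float32)
    r=cv2.minAreaRect(P*1000);print(n,r,cv2.boxPoints(r).round(1).tolist(),"mean",P.mean(0))
im,(K,E)=load("p1");f=lambda x,y,z:back(K,E,((x-400)/1.0526+130,y/1.0526),z).round(4)
print("base",f(598,188,.051),"tip",f(598,212,.121))
h=cv2.cvtColor(im,cv2.COLOR_BGR2HSV);m=cv2.inRange(h,(0,120,60),(8,255,255))|cv2.inRange(h,(172,120,60),(180,255,255))
m[:,:290]=0;m[:,350:]=0;m[:130]=0;m[230:]=0
ys,xs=np.where(m);print("red",xs.min(),xs.max(),ys.min(),ys.max())
for v in(ys.min(),):print("back edge",back(K,E,(318,v-.5),.051).round(4), "cols",back(K,E,(xs.min()-.5,175),.051).round(4),back(K,E,(xs.max()+.5,175),.051).round(4))
cv2.imwrite("pics/pc.png",cv2.resize(im[130:280,240:400],(640,600),interpolation=cv2.INTER_CUBIC))
E
```

```text
deck ((555.3636474609375, -96.53730773925781), (87.68753051757812, 123.38093566894531), 16.248647689819336) [[496.0, -49.599998474121094], [530.5, -168.0], [614.7000122070312, -143.5], [580.2000122070312, -25.0]] mean [ 0.5560659  -0.09901717]
ledge ((580.2047119140625, -181.6180419921875), (89.13507080078125, 54.254638671875), 16.004453659057617) [[529.9000244140625, -167.8000030517578], [544.7999877929688, -220.0], [630.5, -195.39999389648438], [615.5999755859375, -143.3000030517578]] mean [ 0.5804481  -0.18219964]
base [ 0.4551 -0.3137  0.051 ] tip [ 0.4598 -0.3144  0.121 ]
red 303 332 165 197
back edge [ 0.4408 -0.3118  0.051 ] cols [ 0.4491 -0.3289  0.051 ] [ 0.4535 -0.2988  0.051 ]
```

View pics/pc.png

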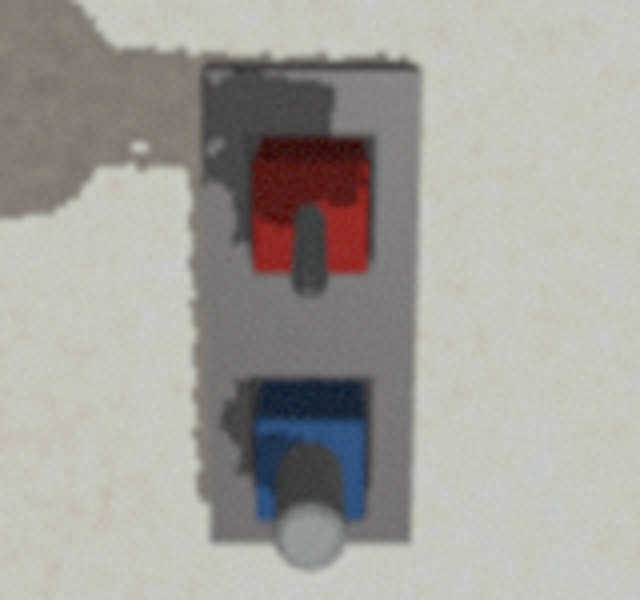

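```bash
cat >> h.py <<'E'
BA=np.radians(16.1);S=np.array([.5727,-.1556])
B=lambda y,z,x=0:[*(S+rot(BA,[x,y])),z]
E
python3 - <<'E'
from h import *
p=np.array([.460,-.3145])
bot.move_linear([*p,.063],speed=.15)
bot.set_gripper(0,50);w=bot.read_gripper_width();print("w",w,bot.read_position(),bot.read_ft_force())
if w<.04: raise SystemExit("missed")
bot.move_linear([*p,.165],speed=.15);print(bot.read_ft_force(),bot.read_gripper_width())
bot.move_pose(B(-.022,.165),down(BA));bot.move_linear(B(-.022,.066),speed=.12)
look("l1")
print(bot.move_linear(B(-.008,.066),speed=.02,until_force=3),(rot(-BA,bot.read_position()[:2]-S)*1e3).round(1),bot.read_clock())
E
```

```text
w 0.08027983363200061 [ 0.45993449 -0.31455386  0.06289557] [-0.47349555 -0.69627253  0.13237345]
[-1.43573611 -0.09448516 -0.80065382] 0.07597946392694191
True [  0.1 -14.5] 26.5417
```

```bash
python3 - <<'E'
from h import *
y=rot(-BA,bot.read_position()[:2]-S)[1]-.001
bot.move_linear(B(y,.066),speed=.05)
print(bot.move_linear(B(y,.060),speed=.015,until_force=2.5),bot.read_position()[2])
bot.set_gripper(1.0)
z=bot.read_position()[2]
bot.move_linear(B(-.065,z+.002),speed=.12)
bot.set_gripper(0,50);look("l2")
bot.move_linear(B(-.065,.100),speed=.15)
bot.move_linear(B(.06,.100),speed=.1);bot.wait(.2)
print(bot.read_clock())
bot.move_linear(B(0.02,.2),speed=.25)
bot.set_gripper(1.0);bot.move_pose(B(.02,.2),down(BA));look("l3");print(bot.read_clock())
a=cv2.imread("pics/l2.png")[0:330,130:510];c=cv2.imread("pics/l3.png")[0:330,130:510]
cv2.imwrite("pics/l23.png",cv2.resize(cv2.hconcat([a,c]),(800,347)))
E
```

```text
True 0.06287609512801212
31.2167
32.8833
```

View pics/l23.png

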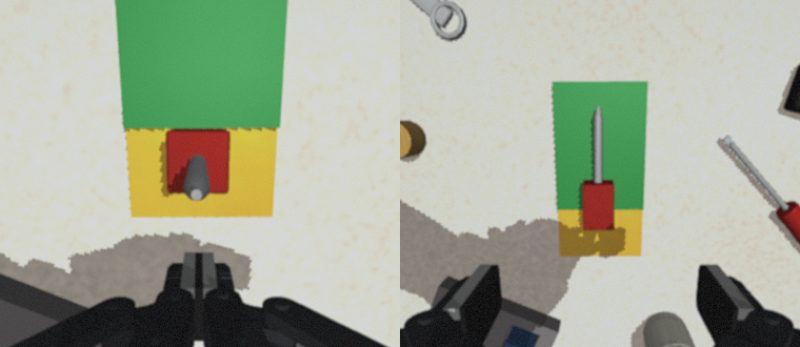

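```bash
python3 - <<'E'
from h import *
im,(K,E)=load("l3");f=lambda x,y,z:(rot(-BA,back(K,E,((x-400)/1.0526+130,y/1.0526),z)[:2]-S)*1e3).round(1)
h=cv2.cvtColor(im,cv2.COLOR_BGR2HSV);m=cv2.inRange(h,(0,120,50),(8,255,255))|cv2.inRange(h,(172,120,50),(180,255,255))
m[:,:290]=0;m[:,350:]=0;m[:150]=0;m[240:]=0
ys,xs=np.where(m);r=cv2.minAreaRect(np.c_[xs,ys].astype(np.float32));print(r)
g=lambda u,v,z:(rot(-BA,back(K,E,(u,v),z)[:2]-S)*1e3).round(1)
print("front",g(318,ys.min()-.5,.042),"rear",g(318,ys.max()+.5,.042),"left/right",g(xs.min()-.5,200,.042),g(xs.max()+.5,200,.042))
print("tip",f(598,106,.027),"shank start",f(598,181,.027),"step px",f(598,209,.012))
E
```

```text
((318.0, 195.0), (46.0, 28.0), 90.0)
front [ 0.4 36.3] rear [  0.4 -12. ] left/right [-14.1   7.5] [14.9  7.5]
tip [  0.6 102.6] shank start [ 0.5 33.2] step px [0.5 1. ]
```

```bash
cat >> h.py <<'E'
C2=np.array([.5430,.1818])
F=lambda y,z,x=0:[*(C2+rot(FA,[x,y])),z]
E
python3 - <<'E'
from h import *
k=np.pi;g=.012
bot.move_pose(B(g,.12,.0004),down(BA+k));bot.move_linear(B(g,.03,.0004),speed=.15)
print(bot.move_linear(B(g,.0135,.0004),speed=.04,until_force=4))
bot.set_gripper(0,80);p=bot.read_position();print("w",bot.read_gripper_width(),p,(rot(-BA,p[:2]-S)*1e3).round(1),bot.read_ft_force().round(1))
bot.move_linear(B(g,.14,.0004),speed=.2);print(bot.read_ft_force().round(1))
z=p[2]+.048
bot.move_pose(F(-.155,.14),down(FA+k));bot.move_linear(F(-.151,z),speed=.15)
bot.wait(.2);print(z,(rot(-FA,bot.read_position()[:2]-C2)*1e3).round(1),bot.read_position()[2],bot.read_clock())
look("i1");a=bot.camera("scene");cv2.imwrite("pics/i1s.png",a[:,:,::-1]);b=bot.camera("top");cv2.imwrite("pics/i1t.png",b[:,:,::-1])
w=cv2.imread("pics/i1.png")[0:330,130:510]
t=cv2.resize(a[160:260,320:460,::-1],(420,300),interpolation=cv2.INTER_CUBIC);t2=cv2.resize(b[175:275,195:335,::-1],(420,300),interpolation=cv2.INTER_CUBIC)
cv2.imwrite("pics/i1m.png",cv2.hconcat([cv2.resize(w,(380,600)),cv2.vconcat([t,t2])]))
E
```

```text
False
w 0.3405473130247733 [ 0.57021437 -0.14412913  0.01391892] [ 0.8 11.7] [-0.4 -0.2  2.7]
[ 0.6 -0.1 -1.4]
0.06191891978471334 [   1.  -150.9] 0.06293019260274789 39.8917
```

View pics/i1m.png

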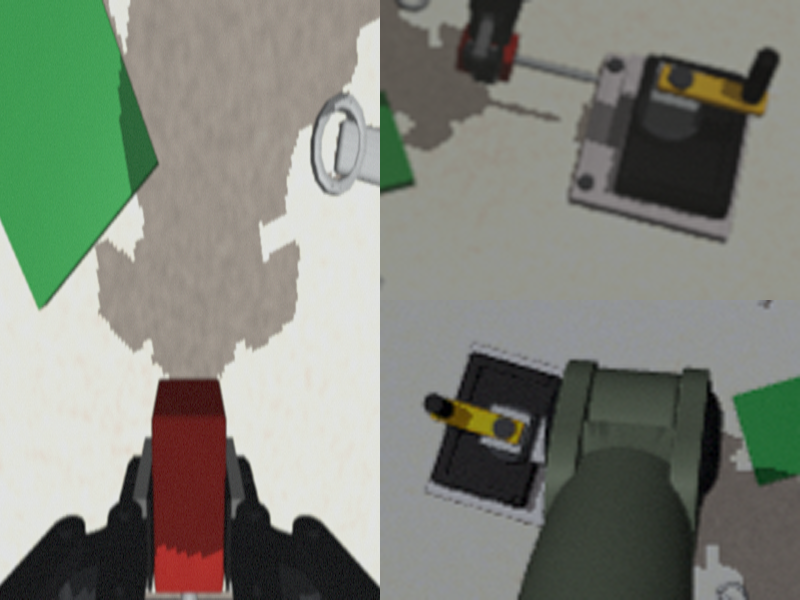

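```bash
python3 - <<'E'
from h import *
z=.0612;x=-.0008
L=lambda:print((rot(-FA,bot.read_position()[:2]-C2)*1e3).round(1),bot.read_position()[2].round(4),rot(-FA,bot.read_ft_force()[:2]).round(1),bot.read_ft_force()[2].round(1),bot.read_clock())
L()
for y in(-.13,-.11,-.09,-.072):
    h=bot.move_linear(F(y,z,x),speed=.06,until_force=12);L()
    if h: print("hit");break
E
```

```text
[   0.5 -150.9] 0.0626 [0.6 0.6] -1.3 40.0417
[  -1.  -129.6] 0.0611 [-0.3  0.4] -1.2 40.5417
[  -0.9 -109.7] 0.0611 [0.1 0.8] -1.1 41.025
[ -0.9 -89.7] 0.0611 [-0.5 -0.5] -1.4 41.5083
[ -0.9 -71.7] 0.0611 [-0.3 -0.2] -1.3 41.9583
```

```bash
python3 - <<'E'
from h import *
z=.0615
L=lambda:print((rot(-FA,bot.read_position()[:2]-C2)*1e3).round(1),bot.read_position()[2].round(4),rot(-FA,bot.read_ft_force()[:2]).round(1),bot.read_ft_force()[2].round(1),bot.read_clock())
print(bot.move_linear(F(-.0575,z,-.0003),speed=.025,until_force=8));L()
bot.set_gripper(1.0);bot.wait(.3);L()
p=bot.read_position();bot.move_linear([p[0],p[1],.2],speed=.2)
bot.move_pose(F(-.16,.25),down(FA+np.pi));bot.wait(.3)
im,_=look("e1");a=bot.camera("scene");print([(c,bot.search_frame(c,"pin_head")[:1]) for c in("wrist","scene")])
cv2.imwrite("pics/e1m.png",cv2.hconcat([cv2.resize(im[150:330,230:410,::-1],(400,400),interpolation=cv2.INTER_CUBIC),cv2.resize(a[160:260,360:460,::-1],(400,400),interpolation=cv2.INTER_CUBIC)]))
E
```

```text
True
[ -1.1 -63.1] 0.0609 [-0.  -0.4] -0.7 42.4167
[ -1.5 -63.6] 0.0605 [-0.1 -0.1] 1.4 43.3083
[('wrist', [{'bbox': [303.2, 239.7, 28.5, 65.3], 'confidence': 0.75}]), ('scene', [{'bbox': [382.4, 174.0, 24.9, 22.8], 'confidence': 0.52}])]
```

View pics/e1m.png

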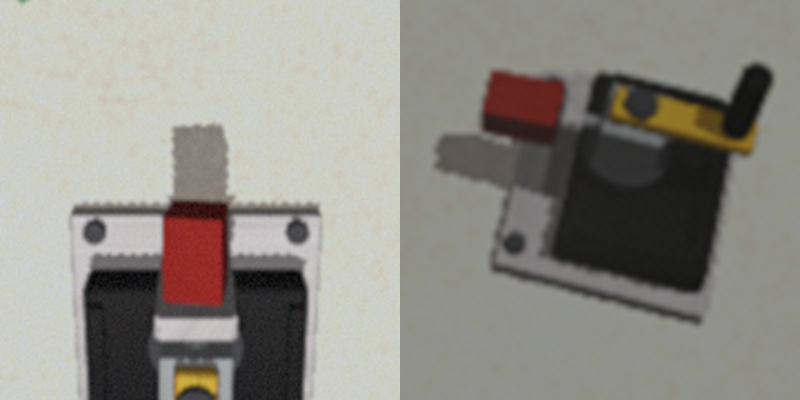

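```bash
python3 - <<'E'
from h import *
_,(K,E)=load("e1");s=400/180
f=lambda x,y,z:(rot(-FA,back(K,E,(230+x/s-.5,150+y/s-.5),z)[:2]-C2)*1e3).round(1)
for zt in(.084,.087,.09): print(zt,"front",f(165,301,zt),f(224,306,zt),"rear top",f(167,217,zt),f(225,217,zt))
print("lug edge z93",f(158,318,.093),f(236,318,.093),"lug back",f(155,340,.093))
E
```

```text
0.084 front [ 15.7 -44.9] [-13.7 -42.1] rear top [ 14.2 -90.1] [-13.7 -90.2]
0.087 front [ 15.6 -46.6] [-13.6 -43.9] rear top [ 14.1 -91.5] [-13.5 -91.5]
0.09 front [ 15.4 -48.4] [-13.5 -45.6] rear top [ 13.9 -92.8] [-13.4 -92.8]
lug edge z93 [ 18.8 -40.9] [-19.2 -40.9] lug back [ 20.4 -28.6]
```

```bash
python3 - <<'E'
from h import *
L=lambda:print((rot(-FA,bot.read_position()[:2]-C2)*1e3).round(1),rot(-FA,bot.read_ft_force()[:2]).round(1),bot.read_clock())
bot.set_gripper(0,30);bot.move_linear(F(-.125,.2),speed=.25);bot.move_linear(F(-.125,.064),speed=.2);bot.wait(.2)
print(bot.move_linear(F(-.080,.064),speed=.02,until_force=12));L()
bot.wait(.2);L()
bot.move_linear(F(-.125,.064),speed=.1);bot.move_linear(F(-.125,.2),speed=.25)
bot.move_pose(F(-.16,.25),down(FA+np.pi));bot.set_gripper(1.0);bot.wait(.3)
im,_=look("e2");a=bot.camera("scene");print(bot.read_clock())
cv2.imwrite("pics/e2m.png",cv2.hconcat([cv2.resize(im[150:330,230:410,::-1],(500,500),interpolation=cv2.INTER_CUBIC),cv2.resize(a[165:225,370:406,::-1],(300,500),interpolation=cv2.INTER_CUBIC)]))
E
```

```text
True
[  -0.6 -101.8] [ 0.  -2.4] 48.675
[  -0.7 -101.8] [ 0.9 -1.8] 48.875
51.4833
```

View pics/e2m.png

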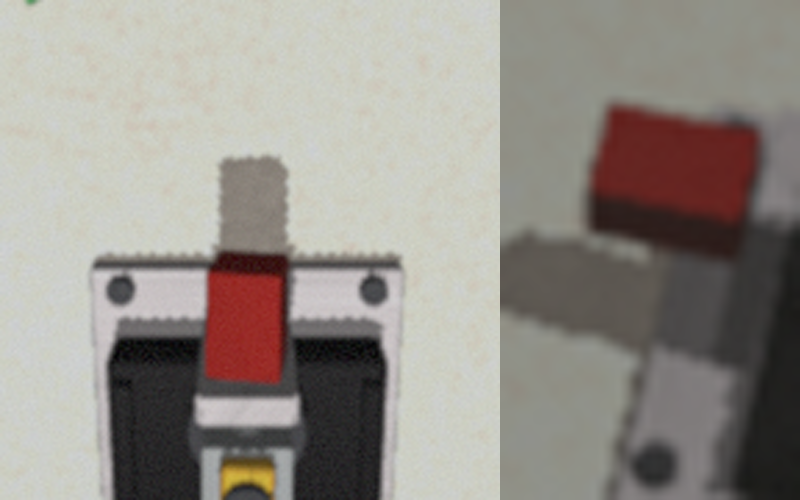

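```bash
python3 - <<'E'
from h import *
L=lambda:print((rot(-FA,bot.read_position()[:2]-C2)*1e3).round(1),bot.read_position()[2].round(4),rot(-FA,bot.read_ft_force()[:2]).round(1),bot.read_ft_force()[2].round(1),bot.read_clock())
y=-.0665
bot.move_linear(F(y,.2),speed=.25);bot.move_linear(F(y,.060),speed=.15);bot.wait(.2);L()
bot.set_gripper(0,40);bot.wait(.1);L()
print(bot.move_linear(F(y,.062),speed=.03,until_force=15));L()
print(bot.move_linear(F(y+.008,.062),speed=.015,until_force=18));L()
p=bot.read_position();q=rot(-FA,p[:2]-C2)
print(bot.move_linear(F(q[1]+.0005,p[2]-.004),speed=.02,until_force=6));L()
bot.set_gripper(.42);bot.wait(.2);L();bot.set_gripper(1.0)
p=bot.read_position();bot.move_linear([p[0],p[1],.2],speed=.2)
bot.move_pose(F(-.16,.25),down(FA+np.pi));bot.wait(.3)
im,_=look("e3");a=bot.camera("scene");b=bot.camera("top");cv2.imwrite("pics/e3t.png",b[:,:,::-1]);print(bot.read_clock())
cv2.imwrite("pics/e3m.png",cv2.hconcat([cv2.resize(im[150:330,230:410,::-1],(500,500),interpolation=cv2.INTER_CUBIC),cv2.resize(a[165:225,370:406,::-1],(300,500),interpolation=cv2.INTER_CUBIC)]))
E
```

```text
[  0.6 -66.2] 0.0609 [ 0.5 -0.3] 0.4 53.3417
[  0.2 -66.5] 0.0601 [ 1.1 -0.3] 1.8 53.9833
False
[ -0.5 -66.7] 0.0616 [-0.3 -0.2] -3.0 54.2333
True
[ -0.9 -66.3] 0.0612 [ 1.2 -1. ] -0.6 54.6417
True
[ -0.  -66.5] 0.0596 [ 1.1 -0.8] 2.9 54.85
[ -1.1 -67.1] 0.0588 [-1.  -0.3] 0.5 55.2917
57.6417
```

View pics/e3m.png

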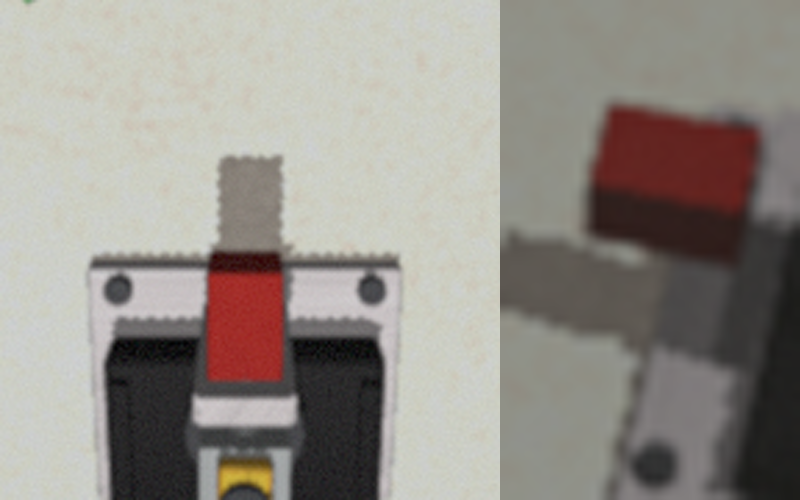

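```bash
python3 -c "
from cell import bot
print(bot.close_job())"
```

```text
the job is handed in; nothing more can be done
None
```

I handed the job in at about 58 s of robot time: the screw is cranked to its lined-up position, and the pin was tipped onto the deck, let go, retaken across its head and pushed through the lug. An 18 N push met a hard stop, so I take the head to be home against the lug, though the camera could not settle the last 1–2 mm.

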